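Dispense four vials into a dipper and put them on the balance

ROBOT

A 6-joint arm with a two-finger parallel gripper is mounted at the origin on a cart in front of the work surface, level with it; the furniture and walls round the work are solid. World frame = base frame: x ahead of the robot, y to its left, z up, the work surface at z = 0. Lengths are in m, angles in degrees, forces in N, time in s.
With the tool pointing down it reaches from about 0.4 to 0.825 m from the base axis. Payload 7 kg.
Tool frame: the origin (TCP) lies on the centre line of the jaws, within the pads' length; the fingertips stand 8 mm ahead of it and the grasp point (between the pads) lies 11 mm behind it; z points along the fingers, y is the line along which they close (so a half turn about z gives the same grasp; the last joint's range is limited). The gripper opens to 88 mm and grips with 3 to 60 N. Pads are 19 mm wide; open, the fingers measure 130 mm over their backs; the gripper's body (78 mm by 193 mm) begins 47 mm behind the grasp point.
Start: joints at [85.606, 20.546, 0.682, 0, -70.136, -16.507], TCP at [0.241, 0.631, 0.235] pointing down, gripper open.
Joint ranges: [-176.03, 176.03], [-82.01, 121.73], [-58.28, 71.71], [-173.87, 95.51], [-174.79, -0.11], [-173.66, 173.66]. Speed limits (degrees/s): [136.94, 136.94, 172.46, 180, 180, 180].

INTERFACE

Orientations are given as [roll, pitch, yaw] about the fixed x, y, z axes, in that order (R = Rz(yaw) Ry(pitch) Rx(roll)).
In Python, from plant import r gives the robot as it stands.
- The arm moves only by the tool carry_out, never from a script. Its argument "targets" is a list of rows, each a list of 6 numbers: the shift along the tool's x, y, z scaled (see below), then the turn, a rotation vector about the tool's x, y, z scaled (see below). A call has 1 to 5 rows; each row shifts and turns the commanded pose from where the row before left it, along the tool's axes as they then stand; what a row does not reach is not made up. The controller multiplies each number of a shift by 0.5 m and each number of a turn by 60 degrees. A row lasts 1/8 s, in which the tool goes at most 62.5 mm and 10.7 degrees, less where a joint would pass 70% of its speed; a pose out of reach is approached as far as the arm can. A call with a number of a shift or a turn outside -1 to 1 is refused whole. A call with a gripper value outside its range is refused whole. "hand" is the opening, from 0 (shut) to 1 (fully open), set as the call begins (left out, the last holds). The fingers move at their own pace and stop on an object; "squeeze" is the grip in N (left out, the last holds). Time passes only in rows, so rows that do not move let the fingers close. It gives the time, the measured TCP pose, the force, the opening and the grip force at its end, in the units of the state.
- r.get_state(): the state, without advancing time (a new reading comes with each control period).
- r.capture(name): name is "side" or "top" or "wrist"; returns the picture (384x512x3 uint8, red, green, blue); there is no depth.
- r.camera_info(name): a dict with "K" (3x3 intrinsics, pixels), "distortion" ([k1, k2, p1, p2, k3] as OpenCV has them; the pictures are not rectified), "eye" and "attitude" of the camera in the world. Camera axes: x right, y down, z forward; pixel columns grow to the right and rows downward; lengths in m; the calibration is good to about 2 mm. A picture is of the moment at which its call begins: read the wrist's pose just before it. camera_info takes no time and is no camera call; for the wrist camera it gives the pose at the moment of the call.
- r.close_job(): hands the job in; it is judged then, once.
The state is a dict: "time_s": time; "joints": joint angles; "qd": joint speeds; "joint_torque": joint torques, N m; "tcp_pos": TCP position; "eef_rot": TCP orientation; "contact_force": force on the tool from outside, world axes, zero at the start; "moment": the same for the moment, N m; "gripper_width": finger opening in m; "gripper_force": force on a finger pad.
Only numpy, scipy, OpenCV 4.12 (cv2) and the standard library are available. Lean on these libraries where they do the work, as an engineer would, in place of code of your own. Each camera call takes 0.05 s, during which the arm holds its last target. There are 200 camera calls.

TASK

Set the vial dispenser's size knob to its long index line, then take the steel dipper by its handle, hold it up under the chute and push its rim side gently against the white spring paddle until the paddle is fully in, without forcing it, so that the gate lifts and all four vials slide down into the dipper. Then stand the dipper with the vials upright on the middle of the balance's round pan and let go, leaving the knob on its line.

Things in the scene. Friction and masses are not known exactly. Their poses are not given: they have to be found in the camera images.
- dispenser: vial dispenser on an aluminium stand. Origin on the worktop below the chute's middle; x points away from the user, up the chute's slope; y left, z up. A stainless chute, 29 mm wide inside, slopes down at 28 degrees towards -x over y = 0. Within 60 mm of y = 0, only the paddle and its plunger guide (39 mm behind the paddle's free face) stand in the space x = -150 to -50 mm, z = 45 to 145 mm
- chute_lip (a point): front end of the chute floor, at x = -100, y = 0, z = 150 mm in the dispenser frame; the floor sheet is 3 mm thick. The vials leave it along the slope at up to 0.9 m/s, towards -x, so the far rim of a cup must be pushed well in under the lip. Axes as the dispenser's
- paddle_zone (a point): middle of the zone of the white spring paddle under the lip: an upright plate, y = -24 to 24 mm, z = 84 to 140 mm in the dispenser frame, pushed in towards +x. The plate is clamped by hand anywhere along its plunger: its free face lies up to 20 mm before or behind this point (x = -97, y = 0, z = 112 mm), otherwise each time and not reported: feel for it
- paddle (a joint): how far the paddle is pushed in from its free place (m). It resists with 3 N at first touch, rising evenly to 11.4 N at its hard stop 0.024 m in, and springs back. It lifts the gate 1.3 mm per mm: the vials pass at 0.020 (10 N) or more. Keep up the push about 2 s until the last vial is out: if it slackens, the gate pinches a vial. More than 25 N is too much
- throat (a point): floor of the chute 28 mm up from the lip, where two sheet plates cross it 9 mm apart: in front the gate, lifted by the paddle, behind it the size plate, lifted by the size knob (23.5 mm per rad). Shut, both stop 1 mm above the floor; a vial needs 26 mm under each, so it passes only with the knob on its line and the paddle pushed in
- size_knob (a joint): turn of the size knob on the grey pod at the dispenser's right. 0 rad: white pointer towards the dispenser's -x. Grows clockwise seen from above, to a stop at 1.6. At 1.2 the pointer is on the long, thick index line (other ticks are short and thin). Starts between 0 and 0.45, stays where left, needs about 0.1 N m
- size_knob_grip (a point): point on the knob's upright axis, 107 mm above the worktop, 7 mm below the top of its black bar grip (14 mm thick, 38 mm long, 32 mm high, a white pointer stripe on one end of its top). Its x axis points along the bar, away from the pointer, and turns with the knob
- index_line (a point): outer part of the long index line, 33 mm from the knob's axis, on top of the pod (z = 77 mm)
- dipper: stainless dipper: round cup, 110 mm across the rim, 90 mm at the foot, 80 mm high, 3 mm wall, with a straight level handle. Origin: centre of its underside; z up; the handle points along its -x, from 55 to 170 mm from the centre. About 0.16 kg
- dipper_grip (a point): middle of the dipper's handle (bar 16 mm wide, 20 mm high), 110 mm from the cup's centre and 60 mm above its underside
- pan (a point): middle of the top face of the balance's round steel pan (120 mm across, 56 mm above the worktop, fixed height). Axes: x away from the balance's keypad, z up
- balance: portable balance, 190 x 150 x 41 mm, keypad towards its -x; origin below the middle of its body; the pan's middle is at x = 25 mm
- touch_monitor: the monitor that stands fixed behind the work, between dispenser and balance: panel 387 mm wide, its top 283 mm above the worktop; carry things over it or round its front. Origin under its middle
- mouse: computer mouse, 105 x 65 x 38 mm, a bystander; origin at its underside
- timer: timer, 62 x 68 x 20 mm, a bystander; origin at its underside
- petri_dish: small petri dish, 55 x 14 mm, a bystander; origin at its underside
- vial_1_mid (a point): middle of a small capped vial (25 mm across, 46 mm long, 24 g); the four wait end to end in the chute, this one number 1 from the gate. z along the vial to its cap
- vial_2_mid (a point): middle of a small capped vial (25 mm across, 46 mm long, 24 g); the four wait end to end in the chute, this one number 2 from the gate. z along the vial to its cap
- vial_3_mid (a point): middle of a small capped vial (25 mm across, 46 mm long, 24 g); the four wait end to end in the chute, this one number 3 from the gate. z along the vial to its cap
- vial_4_mid (a point): middle of a small capped vial (25 mm across, 46 mm long, 24 g); the four wait end to end in the chute, this one number 4 from the gate. z along the vial to its cap

How it is judged:
By the outcome, as a careful person would: the job done as asked, in the order asked, and still so for the second after the job is handed in, with the robot touching nothing.
It also fails if it takes over 72 s, if anything falls off the work surface, if the arm or the gripper's body presses on something with over 40 N, if the wrist force passes 120 N, or if a joint passes its speed limit or range.

## Working session

There is one attempt and no reset: what is moved stays moved. The work goes in short steps, Python scripts to look and compute and a tool call to move; the robot and the scene stay as the last step left them, time stands still between calls to the robot, and variables do not carry over. Pictures are saved under pics/ and viewed, at most 10 in all, crops included, and the job is handed in when it is done.

Besides the shell and the picture viewer there is one more tool, called after "Request:" by a JSON object that holds its "name" and its "arguments". carry_out: Moves the arm, as the interface text tells. Its arguments: {"type":"object","properties":{"targets":{"type":"array","items":{"type":"array","items":{"type":"number","minimum":-1,"maximum":1}}},"hand":{"type":"number"},"squeeze":{"type":"number"}},"required":["targets"]}

```bash
mkdir -p pics; ls; python3 - <<'E'
from plant import r
import cv2, numpy as np
np.set_printoptions(precision=4,suppress=True)
print(r.get_state())
ims=[]
for n in ["side","top","wrist"]:
    im=r.capture(n); cv2.imwrite(f"pics/{n}0.png",im[:,:,::-1]); print(n,r.camera_info(n))
E
```

```text
pics
{'time_s': 0.0, 'joints': array([ 85.6046,  20.5905,   0.635 ,  -0.0207, -70.1371, -16.5064]), 'qd': array([0.0521, 0.0148, 0.0315, 0.0687, 0.02  , 0.0503]), 'joint_torque': array([ -0.0007, -58.2722,  29.3046,   6.9969,   0.0068,  -0.0002]), 'tcp_pos': array([0.2407, 0.6301, 0.2336]), 'eef_rot': array([179.9057,  -0.0077, -20.9088]), 'contact_force': array([-0.0715, -0.562 , -0.714 ]), 'moment': array([-0.012 , -0.0259, -0.0001]), 'gripper_force': 0.0, 'gripper_width': 0.08781037310116528}
side {'K': array([[449.3408,   0.    , 259.2606],
       [  0.    , 449.3408, 182.3348],
       [  0.    ,   0.    ,   1.    ]]), 'distortion': array([0.0233, 0.    , 0.    , 0.    , 0.    ]), 'eye': array([ 0.2331, -1.1877,  0.884 ]), 'attitude': array([-120.5235,    0.3264,  -16.8363])}
top {'K': array([[359.9518,   0.    , 256.6263],
       [  0.    , 359.9518, 191.9595],
       [  0.    ,   0.    ,   1.    ]]), 'distortion': array([0.0352, 0.    , 0.    , 0.    , 0.    ]), 'eye': array([ 0.3044, -0.0333,  1.298 ]), 'attitude': array([-167.1699,    0.1157,  -94.723 ])}
wrist {'K': array([[271.8428,   0.    , 256.7939],
       [  0.    , 271.8428, 188.539 ],
       [  0.    ,   0.    ,   1.    ]]), 'distortion': array([-0.0243,  0.    ,  0.    ,  0.    ,  0.    ]), 'eye': array([0.315 , 0.6018, 0.384 ]), 'attitude': array([ 162.923 ,   -0.077 , -110.8886])}
```

View pics/top0.png

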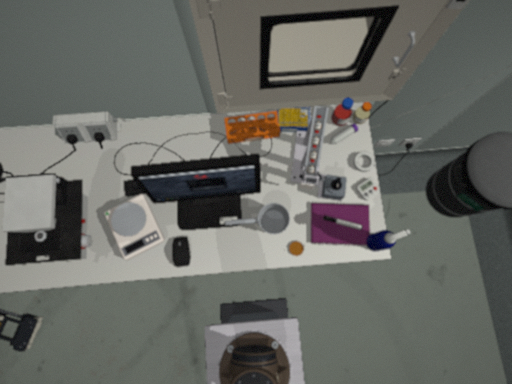

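View pics/side0.png

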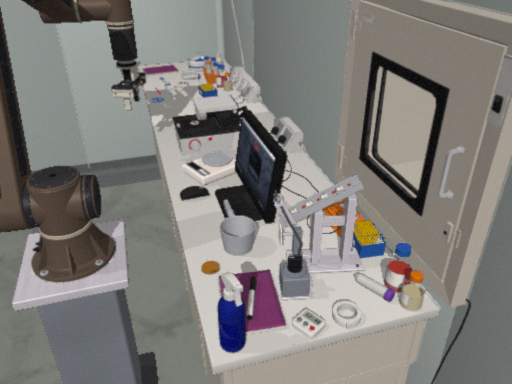

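The top view shows the balance pan at about (129,220), the dipper cup at (273,217) with its handle to the left, and the chute around (312,150) with the knob at (334,186). The side view shows the dispenser at (320,220) and the cup at (238,235). I'll enlarge these next.

```bash
cat > h.py <<'E'
import cv2, numpy as np
from scipy.spatial.transform import Rotation as R
np.set_printoptions(precision=4,suppress=True)
from plant import r
def cam(n):
    c=r.camera_info(n); return c['K'],c['distortion'],c['eye'],R.from_euler('xyz',c['attitude'],degrees=True).as_matrix()
def back(n,uv,z,c=None):
    K,d,e,A=c or cam(n)
    p=cv2.undistortPoints(np.array([[uv]],float),K,d)[0,0]; v=A@[p[0],p[1],1]
    return e+v*(z-e[2])/v[2]
def proj(n,P,c=None):
    K,d,e,A=c or cam(n); P=np.atleast_2d(P).astype(float)
    rv=cv2.Rodrigues(A.T)[0]; return cv2.projectPoints(P,rv,-A.T@e,K,d)[0][:,0]
E
python3 - <<'E'
import cv2,numpy as np
t=cv2.imread('pics/top0.png'); s=cv2.imread('pics/side0.png')
def crop(im,x0,y0,w,h,W,H): return cv2.resize(im[y0:y0+h,x0:x0+w],(W,H),interpolation=cv2.INTER_CUBIC)
a=crop(t,285,95,80,120,400,600)   # x5
b=crop(t,215,190,80,60,400,300)   # x5
c=crop(t,100,190,80,60,400,300)   # x5
cv2.imwrite('pics/c1.png',np.hstack([a,np.vstack([b,c])]))
a=crop(s,200,165,200,150,800,600)
cv2.imwrite('pics/c2.png',a)
E
```

```text
(no output)
```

View pics/c1.png

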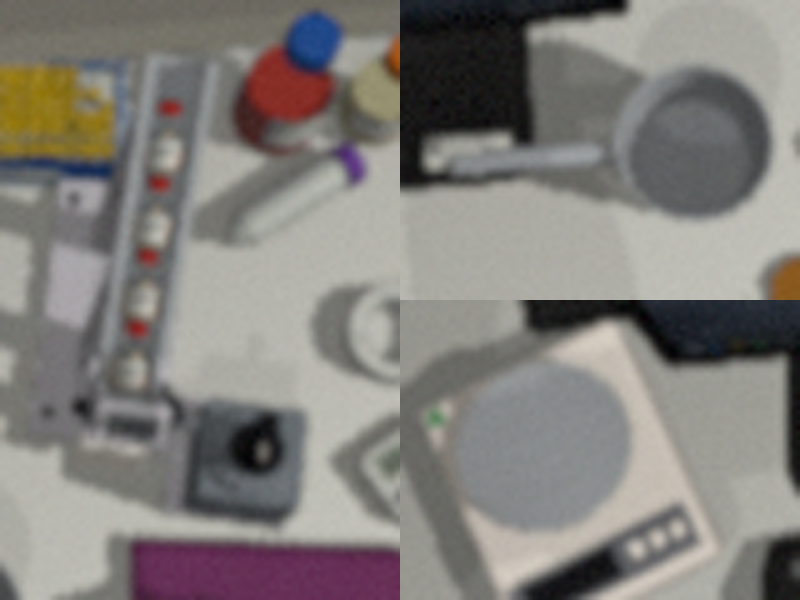

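View pics/c2.png

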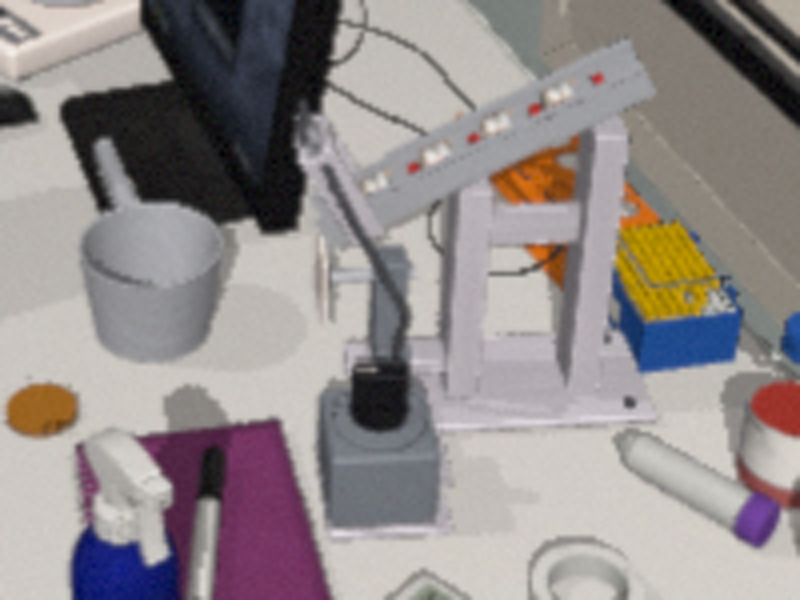

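The crops show the following:
- **Cup:** the rim is centred at top pixel (273,218), with the handle ending near (226,223).
- **Pan:** its centre is at (128,218.5).
- **Knob:** it sits at about (336,183), with the pointer end towards the bottom of the picture.
- **Vials:** four red caps lie along the chute.

I'll fit the poses from both views.

```bash
cat > fit.py <<'E'
from h import *
from scipy.optimize import least_squares
T=lambda u,v:(285+u/5-.4,95+v/5-.4)
B=lambda u,v:(215+(u-400)/5-.4,190+v/5-.4)
C=lambda u,v:(100+(u-400)/5-.4,190+(v-300)/5-.4)
S=lambda u,v:(200+u/4-.375,165+v/4-.375)
ct,cs=cam('top'),cam('side')
print('cup top',back('top',B(692,143),.08,ct),'side',back('side',S(152,247),.08,cs))
print('handle end',back('top',B(455,165),.07,ct),back('side',S(103,145),.07,cs),'near',back('top',B(600,153),.07,ct))
print('pan',back('top',C(543,445),.056,ct))
print('knob top',back('top',T(258,440),.114,ct),'side',back('side',S(380,369),.114,cs),'ptr',back('top',T(265,458),.114,ct))
print('pod corners',[back('top',T(*p),.077,ct)[:2] for p in [(197,402),(300,408),(190,505),(290,520)]])
tc=np.array([T(*p) for p in [(137,328),(148,256),(160,183),(170,107)]])
sc=np.array([S(*p) for p in [(413,168),(473,138),(535,108),(597,78)]])
a=np.radians(28)
def caps(p,h):
    x,y,w,s0=p; s=s0+.046*np.arange(4)
    X=-.1+s*np.cos(a)-h*np.sin(a); Z=.15+s*np.sin(a)+h*np.cos(a)
    return np.c_[x+X*np.cos(w),y+X*np.sin(w),Z]
f=lambda p:np.r_[(proj('top',caps(p,.020),ct)-tc).ravel(),(proj('side',caps(p,.020),cs)-sc).ravel()]
q=least_squares(f,[.7,-.2,0,.08],x_scale=[.1,.1,.1,.1])
print(q.x,np.degrees(q.x[2]),q.fun)
x,y,w=q.x[:3]
c,s=np.cos(w),np.sin(w)
print('lip',x-.1*c,y-.1*s,'disp yaw',np.degrees(w))
E
python3 fit.py
```

```text
cup top [ 0.4849 -0.1018  0.08  ] side [ 0.4854 -0.1124  0.08  ]
handle end [0.4846 0.0611 0.07  ] [0.4854 0.0523 0.07  ] near [ 0.4847 -0.0387  0.07  ]
pan [0.5289 0.3974 0.056 ]
knob top [ 0.5834 -0.3243  0.114 ] side [ 0.5841 -0.3336  0.114 ] ptr [ 0.5705 -0.3274  0.114 ]
pod corners [array([ 0.623 , -0.2945]), array([ 0.6126, -0.3657]), array([ 0.5499, -0.2806]), array([ 0.5336, -0.3479])]
[ 0.6911 -0.2464 -0.2049  0.0677] -11.738682200096443 [ 0.0257  0.0899 -0.005   0.1614 -0.1803  0.1064  0.1026  0.3082  0.1805
 -0.1007  0.2614 -0.0064  0.0491 -0.0106  0.0511 -0.117 ]
lip 0.5932142965304403 -0.22609363397584942 disp yaw -11.738682200096443
```

```bash
cat > plan.py <<'E'
from h import *
def pose(s=None):
    s=s or r.get_state(); return np.array(s['tcp_pos']),R.from_euler('xyz',s['eef_rot'],degrees=True)
def plan(wps,p=None,Q=None,dmax=.052,amax=9.3,dec=3):
    """wps: list of (pos, Rotation[, n]) ; prints rows in groups of 5"""
    if p is None: p,Q=pose()
    rows=[]
    for w in wps:
        P,T=np.array(w[0],float),w[1]
        p0,Q0=p,Q; dr=(T*Q0.inv()).as_rotvec()
        n=max(int(np.ceil(max(np.linalg.norm(P-p0)/dmax,np.degrees(np.linalg.norm(dr))/amax))),1)
        if len(w)>2: n=max(n,w[2])
        for i in range(1,n+1):
            tp=p0+(P-p0)*i/n; tQ=R.from_rotvec(dr*i/n)*Q0
            sh=Q.inv().apply(tp-p)/.5; ro=np.degrees((Q.inv()*tQ).as_rotvec())/60
            row=np.round(np.r_[sh,ro],dec)+0.; rows.append(row)
            p=p+Q.apply(row[:3]*.5); Q=Q*R.from_rotvec(np.radians(row[3:]*60))
    for i in range(0,len(rows),5): print('['+','.join('['+','.join(f'{v:g}' for v in x)+']' for x in rows[i:i+5])+']')
    print(len(rows),'rows; end',p,Q.as_euler('xyz',degrees=True)); return p,Q
down=lambda yaw,tilt=0:R.from_euler('xyz',[180,0,yaw],degrees=True)*R.from_euler('y',tilt,degrees=True)
E
python3 -c "
from plan import *
plan([((.43,.27,.32),down(-55)),((.50,-.22,.30),down(-113))])"
```

```text
[[0.076,0.067,-0.021,0,0,0.071],[0.081,0.062,-0.022,0,0,0.071],[0.086,0.055,-0.021,0,0,0.071],[0.089,0.049,-0.022,0.001,0,0.071],[0.093,0.041,-0.021,0,0,0.071]]
[[0.096,0.035,-0.022,0,0,0.071],[0.097,0.028,-0.021,0,0,0.071],[0.1,0.02,-0.022,0,0,0.071],[0.088,0.045,0.004,0,0,0.097],[0.093,0.035,0.004,0,0,0.096]]
[[0.095,0.027,0.004,0,0,0.097],[0.098,0.016,0.004,0,0,0.097],[0.099,0.006,0.004,0,0,0.096],[0.099,-0.003,0.004,0,0,0.097],[0.098,-0.014,0.004,0,0,0.097]]
[[0.096,-0.023,0.005,0,0,0.096],[0.093,-0.033,0.004,0,0,0.097],[0.09,-0.043,0.004,0,0,0.097]]
18 rows; end [ 0.5001 -0.2202  0.2999] [-179.9763   -0.0171 -113.0085]
```

Request:
{"name": "carry_out", "arguments": {"targets": [[0.076, 0.067, -0.021, 0, 0, 0.071], [0.081, 0.062, -0.022, 0, 0, 0.071], [0.086, 0.055, -0.021, 0, 0, 0.071], [0.089, 0.049, -0.022, 0.001, 0, 0.071], [0.093, 0.041, -0.021, 0, 0, 0.071]]}}

```text
time_s: 0.78
tcp_pos: [0.3597, 0.4039, 0.2883]
eef_rot: [-179.9, 0.0, -42.3]
contact_force: [1.2, 0.4, 0.6]
gripper_width: 0.0877
gripper_force: 0.0
```

Request:
{"name": "carry_out", "arguments": {"targets": [[0.096, 0.035, -0.022, 0, 0, 0.071], [0.097, 0.028, -0.021, 0, 0, 0.071], [0.1, 0.02, -0.022, 0, 0, 0.071], [0.088, 0.045, 0.004, 0, 0, 0.097], [0.093, 0.035, 0.004, 0, 0, 0.096]]}}

```text
time_s: 1.4
tcp_pos: [0.4445, 0.1707, 0.3163]
eef_rot: [-180.0, 0.0, -66.8]
contact_force: [0.5, 1.1, -0.0]
gripper_width: 0.0877
gripper_force: 0.0
```

Request:
{"name": "carry_out", "arguments": {"targets": [[0.095, 0.027, 0.004, 0, 0, 0.097], [0.098, 0.016, 0.004, 0, 0, 0.097], [0.099, 0.006, 0.004, 0, 0, 0.096], [0.099, -0.003, 0.004, 0, 0, 0.097], [0.098, -0.014, 0.004, 0, 0, 0.097]]}}

```text
time_s: 2.02
tcp_pos: [0.4791, -0.0744, 0.3062]
eef_rot: [-180.0, 0.1, -95.8]
contact_force: [0.9, 0.9, 0.8]
gripper_width: 0.0877
gripper_force: 0.0
```

Request:
{"name": "carry_out", "arguments": {"targets": [[0.096, -0.023, 0.005, 0, 0, 0.096], [0.093, -0.033, 0.004, 0, 0, 0.097], [0.09, -0.043, 0.004, 0, 0, 0.097], [0, 0, 0, 0, 0, 0], [0, 0, 0, 0, 0, 0]]}}

```text
time_s: 2.65
tcp_pos: [0.5, -0.2199, 0.2992]
eef_rot: [180.0, 0.1, -113.0]
contact_force: [0.2, 1.1, 0.1]
gripper_width: 0.0879
gripper_force: 0.0
```

```bash
python3 - <<'E'
from h import *
s=r.get_state(); print(s['time_s'],s['joints'],s['tcp_pos'],s['eef_rot'],s['contact_force'])
c=cam('wrist'); im=r.capture('wrist'); np.savez('w1.npz',im=im,K=c[0],d=c[1],e=c[2],A=c[3]); print(c[2])
b=cv2.resize(im[:,:,::-1],(800,600),interpolation=cv2.INTER_CUBIC); cv2.imwrite('pics/w1.png',b)
E
```

```text
2.65 [ -3.23     6.2941  -9.6449  -0.0674 -74.0738 -19.7705] [ 0.5    -0.2199  0.2992] [ 179.966     0.0567 -113.0191] [0.1505 1.0762 0.097 ]
[ 0.4684 -0.2936  0.4493]
```

View pics/w1.png

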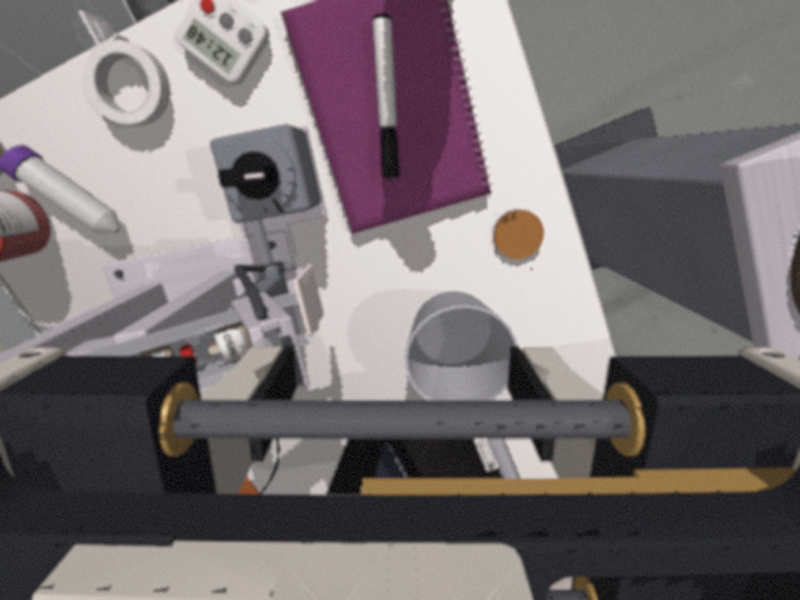

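The wrist view shows the knob at (254,176), with a white pointer stripe pointing right towards the long index line at (278,205). The paddle is at (308,300), the cup rim at (463,350), and the chute with its gate at (250,300). I'll zoom in on the knob.

```bash
python3 - <<'E'
from h import *
im=np.load('w1.npz')['im'][:,:,::-1]
a=cv2.resize(im[78:142,130:210],(800,640),interpolation=cv2.INTER_CUBIC)[:600]
cv2.imwrite('pics/k1.png',a)
E
```

```text
(no output)
```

View pics/k1.png

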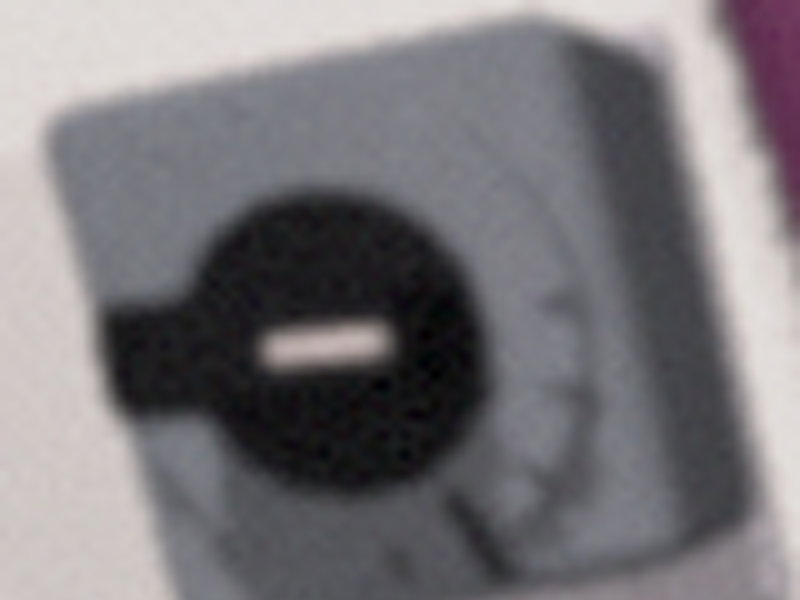

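The crop shows the bar top from (106,358) to (398,342), with the pointer stripe on its right half. The skirt is centred near (340,340), and the long index line runs from (455,495) to (505,572).

```bash
cat > m2.py <<'E'
from h import *
w=np.load('w1.npz'); c=(w['K'],w['d'],w['e'],w['A'])
f=lambda u,v:(130+(u+.5)/10-.5,78+(v+.5)/10-.5)
g=lambda u,v:((u+.5)/1.5625-.5,(v+.5)/1.5625-.5)
L=back('wrist',f(106,358),.114,c);Rr=back('wrist',f(398,342),.114,c)
ctr=(L+Rr)/2; d=Rr-L; print('bar',L,Rr,'len',np.linalg.norm(d),'ctr',ctr,'ptr dir deg',np.degrees(np.arctan2(d[1],d[0])))
s0,s1=back('wrist',f(262,350),.114,c),back('wrist',f(395,340),.114,c); d=s1-s0;print('stripe dir',np.degrees(np.arctan2(d[1],d[0])),np.linalg.norm(d))
for z in(.077,.082,.09): print(z,back('wrist',f(340,340),z,c))
i0,i1=[back('wrist',f(*q),.077,c) for q in[(455,497),(503,572)]]
for i in(i0,i1): print('idx',i,np.linalg.norm((i-ctr)[:2]),np.degrees(np.arctan2(*(i-ctr)[1::-1])))
for q in[(545,20),(55,120)]: print('pod corner',back('wrist',f(*q),.077,c))
print('cup rim ctr', back('wrist',g(463,351),.08,c))
import runpy
# red caps
im=w['im'].astype(int); m=(im[:,:,0]>130)&(im[:,:,1]<70)
ys,xs=np.nonzero(m&(np.arange(384)[:,None]>200)&(np.arange(512)[None]<140)); print(xs.mean() if len(xs) else None, ys.mean() if len(ys) else None)
# dispenser frame prediction
x,y,wz=.6911,-.2464,-.2049
D=lambda P:np.array([x,y,0])+R.from_euler('z',wz).apply(P)
for n,P in dict(lipL=(-.1,.0145,.15),lipR=(-.1,-.0145,.15),padTL=(-.097,.024,.14),padTR=(-.097,-.024,.14),padBR=(-.097,-.024,.084)).items():
    print(n,(proj('wrist',D(np.array(P)),c)[0]+.5)*1.5625-.5)
k=R.from_euler('z',-wz).apply(ctr-[x,y,.114]); print('knob in disp',k)
E
python3 m2.py
python3 - <<'E'
import cv2,numpy as np
im=np.load('w1.npz')['im'][:,:,::-1]
cv2.imwrite('pics/p1.png',cv2.resize(im[140:260,120:280],(800,600),interpolation=cv2.INTER_CUBIC))
E
```

```text
bar [ 0.6005 -0.3395  0.114 ] [ 0.5673 -0.3272  0.114 ] len 0.03533058041592873 ctr [ 0.5839 -0.3334  0.114 ] ptr dir deg 159.70765345064677
stripe dir 160.83681600333804 0.016102942632391475
0.077 [ 0.5852 -0.3342  0.077 ]
0.082 [ 0.5837 -0.3337  0.082 ]
0.09 [ 0.5811 -0.3328  0.09  ]
idx [ 0.5807 -0.3101  0.077 ] 0.023476877502512886 97.77816352779098
idx [ 0.5794 -0.2987  0.077 ] 0.034956409041459635 97.39350194811107
pod corner [ 0.542  -0.3588  0.077 ]
pod corner [ 0.6062 -0.3733  0.077 ]
cup rim ctr [ 0.481  -0.1145  0.08  ]
118.71428571428571 225.25
lipL [289.0551 335.9712]
lipR [278.4335 300.4363]
padTL [291.8618 342.6745]
padTR [274.7928 285.4275]
padBR [292.8072 268.0901]
knob in disp [-0.0872 -0.107  -0.    ]
```

View pics/p1.png

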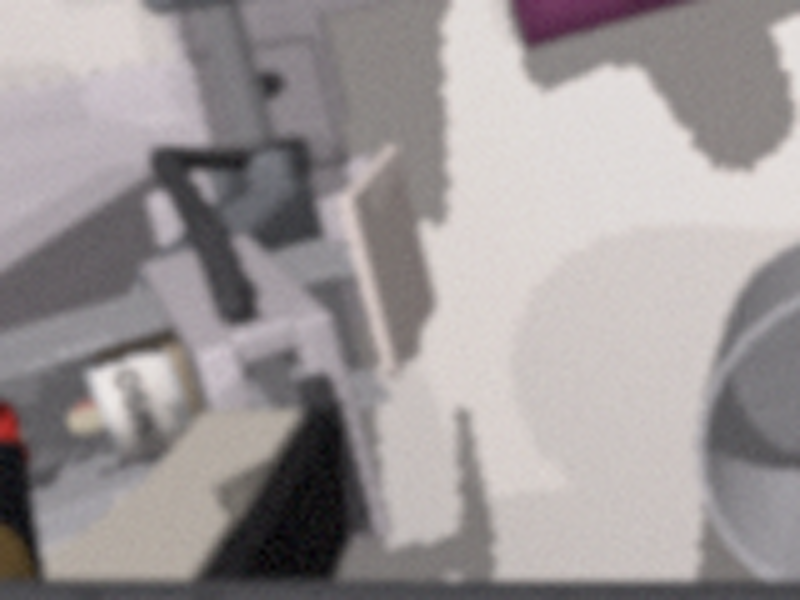

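The crop shows the paddle's top edge from about (352,203) to (394,368), and a dark linkage from the pod up to the gate frame at (235,310).

```bash
cat > m3.py <<'E'
from h import *
w=np.load('w1.npz'); c=(w['K'],w['d'],w['e'],w['A'])
h=lambda u,v:(120+(u+.5)/5-.5,140+(v+.5)/5-.5)
a=back('wrist',h(356,203),.14,c); b=back('wrist',h(399,364),.14,c)
d=b-a; print('pad top corners',a,b,np.linalg.norm(d),'normal yaw',np.degrees(np.arctan2(d[1],d[0]))-90,'mid',(a+b)/2)
bb=back('wrist',h(398,148),.084,c); print('bottom R',bb)
# refit caps with side+wrist: side caps
from scipy.optimize import least_squares
cs=cam('side'); S=lambda u,v:(200+u/4-.375,165+v/4-.375)
sc=np.array([S(*p) for p in [(413,168),(473,138),(535,108),(597,78)]])
al=np.radians(28)
def caps(p,hh,wz):
    x,y,s0=p; s=s0+.046*np.arange(4)
    X=-.1+s*np.cos(al)-hh*np.sin(al); Z=.15+s*np.sin(al)+hh*np.cos(al)
    return np.c_[x+X*np.cos(wz),y+X*np.sin(wz),Z]
pm=((a+b)/2)
for wz in np.radians([-11.7,-12.7,-13.7]):
    def f(p):
        o=np.array(p[:2]); lat=-np.sin(wz)*(pm[0]-o[0])+np.cos(wz)*(pm[1]-o[1])
        return np.r_[(proj('side',caps(p,.018,wz),cs)-sc).ravel(),lat*400]
    q=least_squares(f,[.69,-.25,.07]); o=q.x[:2]
    X=np.cos(wz)*(pm[0]-o[0])+np.sin(wz)*(pm[1]-o[1])
    print(np.degrees(wz),q.x,np.abs(q.fun).max(),'lip',o-.1*np.array([np.cos(wz),np.sin(wz)]),'paddle X',X)
E
python3 m3.py
python3 - <<'E'
import sys; sys.path.insert(0,'.')
from plan import *
# knob approach: grasp point G on axis, tool tilted
def tcp(G,yaw,t): Q=down(yaw,t); return np.array(G)+Q.apply([0,0,.011]),Q
A=np.array([.584,-.3335,.105])
up=A+[0,0,.09]; p,Q=tcp(up,-110,-35)
pp,QQ=plan([(p,Q)]); plan([(tcp(A,-110,-35))],pp,QQ,dmax=.03)
E
```

```text
pad top corners [ 0.5734 -0.2456  0.14  ] [ 0.5824 -0.205   0.14  ] 0.04161785064291618 normal yaw -12.453309665342147 mid [ 0.5779 -0.2253  0.14  ]
bottom R [ 0.5746 -0.2465  0.084 ]
-11.7 [ 0.6831 -0.2471  0.0742] 0.11057760272899486 lip [ 0.5852 -0.2268] paddle X -0.10745997095059726
-12.7 [ 0.6796 -0.2482  0.0771] 0.19764749689676364 lip [ 0.5821 -0.2263] paddle X -0.10427289163287966
-13.700000000000001 [ 0.6762 -0.2493  0.0801] 0.3866984658260435 lip [ 0.579  -0.2256] paddle X -0.10114759682807316
[[0.033,-0.061,0.057,-0.004,-0.146,-0.012],[0.042,-0.06,0.05,-0.004,-0.145,-0.012],[0.05,-0.06,0.044,-0.003,-0.146,-0.012],[0.057,-0.06,0.035,-0.004,-0.145,-0.012]]
4 rows; end [ 0.5863 -0.3276  0.1859] [-179.9891   34.9932 -109.9872]
[[0.034,0,0.049,0,0,0],[0.035,0,0.049,0,0,0],[0.034,0,0.049,0,0,0]]
3 rows; end [ 0.5863 -0.3277  0.0962] [-179.9891   34.9932 -109.9872]
```

Request:
{"name": "carry_out", "arguments": {"targets": [[0.033, -0.061, 0.057, -0.004, -0.146, -0.012], [0.042, -0.06, 0.05, -0.004, -0.145, -0.012], [0.05, -0.06, 0.044, -0.003, -0.146, -0.012], [0.057, -0.06, 0.035, -0.004, -0.145, -0.012], [0, 0, 0, 0, 0, 0]], "hand": 0.7}}

```text
time_s: 3.32
tcp_pos: [0.5846, -0.3294, 0.1747]
eef_rot: [178.9, 35.4, -110.9]
contact_force: [-0.0, -0.3, -1.4]
gripper_width: 0.0614
gripper_force: 0.0
```

Request:
{"name": "carry_out", "arguments": {"targets": [[0.034, 0, 0.049, 0, 0, 0], [0.035, 0, 0.049, 0, 0, 0], [0.032, 0, 0.046, 0, 0, 0], [0, 0, 0, 0, 0, 0], [0, 0, 0, 0, 0, 0]]}}

```text
time_s: 3.95
tcp_pos: [0.5874, -0.3278, 0.1004]
eef_rot: [-179.8, 34.9, -109.8]
contact_force: [0.8, 0.7, 0.7]
gripper_width: 0.0613
gripper_force: 0.0
```

Request:
{"name": "carry_out", "arguments": {"targets": [[0, 0, 0, 0, 0, 0], [0, 0, 0, 0, 0, 0], [0, 0, 0, 0, 0, 0], [0, 0, 0, 0, 0, 0], [0, 0, 0, 0, 0, 0]], "hand": 0.3, "squeeze": 30}}

```text
time_s: 4.58
tcp_pos: [0.5869, -0.3286, 0.0989]
eef_rot: [-179.9, 35.0, -110.0]
contact_force: [1.9, 0.4, 5.9]
gripper_width: 0.0378
gripper_force: 30.0
```

```bash
python3 - <<'E'
from plan import *
s=r.get_state(); p,Q=pose(s); print(s['time_s'],p,Q.as_euler('xyz',degrees=True),s['contact_force'],s['moment'],s['gripper_width'],s['gripper_force'],s['joints'])
G=p-Q.apply([0,0,.011]); print('G',G)
# rotate about vertical through G by -62
wps=[]
for k in range(1,8):
    Qk=R.from_euler('z',-62*k/7,degrees=True)*Q; wps.append((G+Qk.apply([0,0,.011]),Qk,1))
plan(wps,p,Q)
E
```

```text
4.575 [ 0.5869 -0.3286  0.0989] [-179.8706   34.9772 -109.9687] [1.8752 0.4426 5.9007] [-0.8258 -0.1755 -0.3087] 0.03777964737674064 29.999311566352844 [-33.4328  34.6997  10.3101 -34.8811 -77.3618  24.8766]
G [ 0.5847 -0.3345  0.1079]
[[0,-0.002,0,0.085,0,0.121],[0,-0.002,0,0.084,0.001,0.121],[0,-0.002,0,0.085,0,0.121],[0.001,-0.002,0,0.084,0,0.121],[0,-0.002,0,0.085,0,0.121]]
[[0,-0.002,-0.001,0.085,0.001,0.121],[0,-0.002,0,0.084,0,0.121]]
7 rows; end [ 0.5909 -0.3338  0.099 ] [-179.8994   34.9654 -171.9882]
```

Request:
{"name": "carry_out", "arguments": {"targets": [[0, -0.002, 0, 0.085, 0, 0.121], [0, -0.002, 0, 0.084, 0.001, 0.121], [0, -0.002, 0, 0.085, 0, 0.121]], "squeeze": 40}}

```text
time_s: 4.95
tcp_pos: [0.5889, -0.33, 0.0989]
eef_rot: [-179.9, 35.0, -136.9]
contact_force: [3.1, 3.0, 2.4]
gripper_width: 0.0381
gripper_force: 40.0
```

Request:
{"name": "carry_out", "arguments": {"targets": [[0.001, -0.002, 0, 0.084, 0, 0.121], [0, -0.002, 0, 0.085, 0, 0.121], [0, -0.002, -0.001, 0.085, 0.001, 0.121], [0, -0.002, 0, 0.084, 0, 0.121], [0, 0, 0, 0, 0, 0]]}}

```text
time_s: 5.58
tcp_pos: [0.5903, -0.3326, 0.0989]
eef_rot: [-179.9, 34.9, -171.9]
contact_force: [-2.3, 0.7, 6.4]
gripper_width: 0.0377
gripper_force: 40.0
```

```bash
python3 - <<'E'
from plan import *
s=r.get_state(); p,Q=pose(s); print(s['time_s'],p,Q.as_euler('xyz',degrees=True),s['contact_force'],s['moment'],s['gripper_width'],s['gripper_force'],s['joints'])
print('yaw of tool y',np.degrees(np.arctan2(*Q.apply([0,1,0])[1::-1])))
E
```

```text
5.575 [ 0.5903 -0.3326  0.0989] [-179.8568   34.9199 -171.886 ] [-2.3028  0.6734  6.4216] [ 0.1474  1.3339 -0.0223] 0.0377163776320924 39.98071074485779 [-27.1125  18.817  -16.2853 -39.2864 -31.2135 -24.9757]
yaw of tool y 98.03204631144523
```

```bash
python3 - <<'E'
from plan import *
p,Q=pose(); G=p+[-.01,0,.11]
plan([(G,Q),((.50,-.21,.30),down(-113))],p,Q)
print('pose2'); plan([((.482,-.004,.20),down(-90))],np.array([.5,-.21,.30]),down(-113))
E
```

```text
[[-0.037,0.001,-0.064,0,0,0],[-0.036,0.001,-0.064,0,0,0],[-0.037,0,-0.064,0,0,0],[0,0.033,-0.028,-0.038,0.066,-0.119],[-0.003,0.034,-0.026,-0.037,0.066,-0.119]]
[[-0.005,0.035,-0.025,-0.038,0.066,-0.118],[-0.008,0.035,-0.025,-0.037,0.066,-0.119],[-0.01,0.034,-0.023,-0.038,0.066,-0.119],[-0.013,0.034,-0.023,-0.038,0.066,-0.119],[-0.015,0.034,-0.023,-0.037,0.066,-0.119]]
[[-0.018,0.032,-0.023,-0.038,0.066,-0.118]]
11 rows; end [ 0.4997 -0.2101  0.3001] [ 179.9942    0.0039 -113.0296]
pose2
[[-0.073,0.039,0.04,0,0,-0.077],[-0.076,0.033,0.04,0,0,-0.076],[-0.078,0.026,0.04,0,0,-0.077],[-0.08,0.021,0.04,0,0,-0.077],[-0.082,0.013,0.04,0,0,-0.076]]
5 rows; end [ 0.4822 -0.004   0.2   ] [180.     0.   -90.02]
```

Request:
{"name": "carry_out", "arguments": {"targets": [[0, 0, 0, 0, 0, 0], [0, 0, 0, 0, 0, 0]], "hand": 0.6}}

```text
time_s: 5.82
tcp_pos: [0.5901, -0.3339, 0.0976]
eef_rot: [180.0, 34.8, -172.0]
contact_force: [-0.2, 0.3, 0.8]
gripper_width: 0.0504
gripper_force: 0.0
```

Request:
{"name": "carry_out", "arguments": {"targets": [[-0.037, 0.001, -0.064, 0, 0, 0], [-0.036, 0.001, -0.064, 0, 0, 0], [-0.037, 0, -0.064, 0, 0, 0], [0, 0.033, -0.028, -0.038, 0.066, -0.119], [-0.003, 0.034, -0.026, -0.037, 0.066, -0.119]]}}

```text
time_s: 6.45
tcp_pos: [0.5596, -0.3038, 0.2316]
eef_rot: [-176.1, 26.3, -155.5]
contact_force: [-0.0, 0.7, -0.3]
gripper_width: 0.053
gripper_force: 0.0
```

Request:
{"name": "carry_out", "arguments": {"targets": [[-0.005, 0.035, -0.025, -0.038, 0.066, -0.118], [-0.008, 0.035, -0.025, -0.037, 0.066, -0.119], [-0.01, 0.034, -0.023, -0.038, 0.066, -0.119], [-0.013, 0.034, -0.023, -0.038, 0.066, -0.119], [-0.015, 0.034, -0.023, -0.037, 0.066, -0.119]]}}

```text
time_s: 7.08
tcp_pos: [0.5095, -0.2267, 0.2881]
eef_rot: [-178.2, 4.0, -119.9]
contact_force: [0.9, 0.9, -0.3]
gripper_width: 0.0528
gripper_force: 0.0
```

Request:
{"name": "carry_out", "arguments": {"targets": [[-0.018, 0.032, -0.023, -0.038, 0.066, -0.118], [0, 0, 0, 0, 0, 0], [0, 0, 0, 0, 0, 0], [0, 0, 0, 0, 0, 0]]}}

```text
time_s: 7.58
tcp_pos: [0.4997, -0.2118, 0.2991]
eef_rot: [179.9, 0.1, -113.2]
contact_force: [0.5, -0.8, 0.1]
gripper_width: 0.0527
gripper_force: 0.0
```

```bash
python3 - <<'E'
from h import *
s=r.get_state(); print(s['time_s'],s['tcp_pos'],s['eef_rot'],s['contact_force'])
c=cam('wrist'); im=r.capture('wrist'); np.savez('w2.npz',im=im,K=c[0],d=c[1],e=c[2],A=c[3])
E
```

```text
7.575 [ 0.4997 -0.2118  0.2991] [ 179.8907    0.0843 -113.2154] [ 0.4657 -0.7978  0.1012]
```

Request:
{"name": "carry_out", "arguments": {"targets": [[-0.073, 0.039, 0.04, 0, 0, -0.077], [-0.076, 0.033, 0.04, 0, 0, -0.076], [-0.078, 0.026, 0.04, 0, 0, -0.077], [-0.08, 0.021, 0.04, 0, 0, -0.077], [-0.082, 0.013, 0.04, 0, 0, -0.076]]}}

```text
time_s: 8.25
tcp_pos: [0.4822, -0.0043, 0.1994]
eef_rot: [180.0, 0.1, -90.1]
contact_force: [0.9, 1.6, -0.1]
gripper_width: 0.0527
gripper_force: 0.0
```

Request:
{"name": "carry_out", "arguments": {"targets": [[0, 0, 0, 0, 0, 0], [0, 0, 0, 0, 0, 0]]}}

```text
time_s: 8.5
tcp_pos: [0.4827, -0.0053, 0.2002]
eef_rot: [180.0, 0.1, -90.2]
contact_force: [0.2, -0.2, -0.0]
gripper_width: 0.0526
gripper_force: 0.0
```

```bash
python3 - <<'E'
from h import *
s=r.get_state(); print(s['time_s'],s['tcp_pos'],s['eef_rot'],s['contact_force'])
c=cam('wrist'); im3=r.capture('wrist'); np.savez('w3.npz',im=im3,K=c[0],d=c[1],e=c[2],A=c[3])
im=np.load('w2.npz')['im']
k=proj('wrist',[.5845,-.334,.1],tuple(np.load('w2.npz')[q] for q in('K','d','e','A')))[0].astype(int); print(k)
x0,y0=k[0]-35,k[1]-30
a=cv2.resize(im[y0:y0+60,x0:x0+60],(360,360),interpolation=cv2.INTER_CUBIC)
b=cv2.resize(im3,(440,330),interpolation=cv2.INTER_CUBIC)
d=np.zeros((600,800,3),np.uint8); d[:360,:360]=a; d[:330,360:]=b
d[360:600,:360]=0
a2=cv2.resize(im3[100:300,150:390],(320,267),interpolation=cv2.INTER_CUBIC); d[333:600,400:720]=a2
cv2.imwrite('pics/k2.png',d[:,:,::-1]); print(x0,y0)
E
```

```text
8.5 [ 0.4827 -0.0053  0.2002] [179.9693   0.0779 -90.1589] [ 0.2326 -0.1671 -0.0082]
[154 106]
119 76
```

View pics/k2.png

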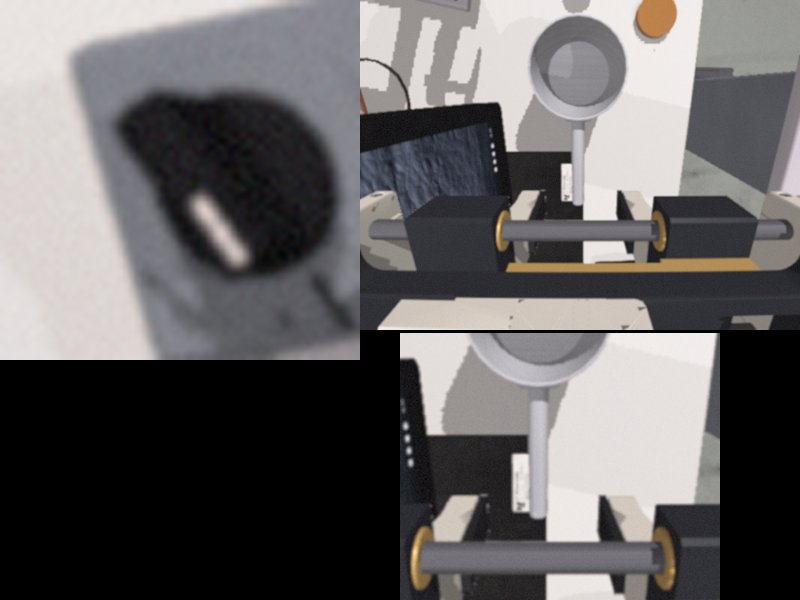

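The picture shows the knob stripe from (195,195) to (242,265) and the index line from (318,275) to (345,318). In the right panel the cup rim is at (578,68) and the handle runs from (577,122) to (577,204).

```bash
python3 - <<'E'
from plan import *
L=lambda n:tuple(np.load(n)[q] for q in('K','d','e','A'))
c2,c3=L('w2.npz'),L('w3.npz')
f=lambda u,v:(119+(u+.5)/6-.5,76+(v+.5)/6-.5)
g=lambda u,v:((u-360+.5)/.859375-.5,(v+.5)/.859375-.5)
ang=lambda a,b:np.degrees(np.arctan2(b[1]-a[1],b[0]-a[0]))
s0,s1=[back('',f(*q),.114,c2) for q in[(197,195),(240,265)]]
i0,i1=[back('',f(*q),.077,c2) for q in[(318,275),(345,318)]]
A=np.array([.5845,-.334])
print('stripe',s0,s1,ang(s0,s1),'from axis',ang(A,s1),'idx',i0,i1,ang(i0,i1),'from axis',ang(A,i0),ang(A,i1))
print('rim',back('',g(578,68),.08,c3),'end',back('',g(577,204),.07,c3),'near',back('',g(577.5,122),.07,c3))
# rim by numeric ellipse fit
E
```

```text
stripe [ 0.5841 -0.3314  0.114 ] [ 0.5828 -0.3161  0.114 ] 94.75902954532243 from axis 95.48739900933583 idx [ 0.5805 -0.3107  0.077 ] [ 0.5794 -0.3     0.077 ] 95.87637837567455 from axis 99.74502434943949 98.5346392052425
rim [ 0.4849 -0.1082  0.08  ] end [0.4873 0.0597 0.07  ] near [ 0.486  -0.0488  0.07  ]
```

```bash
python3 - <<'E'
from plan import *
L=lambda n:tuple(np.load(n)[q] for q in('K','d','e','A'))
c3=L('w3.npz'); ct=cam('top')
g=lambda u,v:((u-360+.5)/.859375-.5,(v+.5)/.859375-.5)
print('w3 top corner z.283',back('',g(499,103),.283,c3),'bottom corner z.08',back('',g(512,215),.08,c3))
for z in(.283,.06):
  for q in[(258,156),(260,190),(133,168),(140,201)]: print(z,q,back('top',q,z,ct)[:2])
p,Q=pose(); plan([((.4862,0.0,.049),down(-90.3))],p,Q,dmax=.035)
E
```

```text
w3 top corner z.283 [ 0.5051 -0.082   0.283 ] bottom corner z.08 [0.5722 0.0704 0.08  ]
0.283 (258, 156) [ 0.6433 -0.0633]
0.283 (260, 190) [ 0.5399 -0.0605]
0.283 (133, 168) [0.6365 0.3043]
0.283 (140, 201) [0.5361 0.2851]
0.06 (258, 156) [ 0.7178 -0.0699]
0.06 (260, 190) [ 0.5917 -0.0665]
0.06 (133, 168) [0.7095 0.3784]
0.06 (140, 201) [0.587  0.3551]
[[-0.002,-0.001,0.061,0,0,0],[-0.002,-0.002,0.06,0,0.001,0.001],[-0.003,-0.001,0.061,0,0,0],[-0.002,-0.001,0.06,0,0,0],[-0.002,-0.002,0.061,0,0,0.001]]
5 rows; end [0.4864 0.     0.0489] [179.9949   0.0282 -90.3171]
```

Request:
{"name": "carry_out", "arguments": {"targets": [[-0.002, -0.001, 0.061, 0, 0, 0], [-0.002, -0.002, 0.06, 0, 0.001, 0.001], [-0.003, -0.001, 0.061, 0, 0, 0], [-0.002, -0.001, 0.06, 0, 0, 0], [-0.002, -0.002, 0.061, 0, 0, 0.001]]}}

```text
time_s: 9.18
tcp_pos: [0.4867, -0.0004, 0.0481]
eef_rot: [-180.0, 0.1, -90.4]
contact_force: [0.4, 0.2, 0.3]
gripper_width: 0.0524
gripper_force: 0.0
```

Request:
{"name": "carry_out", "arguments": {"targets": [[0, 0, 0, 0, 0, 0], [0, 0, 0, 0, 0, 0], [0, 0, 0, 0, 0, 0], [0, 0, 0, 0, 0, 0], [0, 0, 0, 0, 0, 0]], "hand": 0, "squeeze": 60}}

```text
time_s: 9.8
tcp_pos: [0.4864, 0.0009, 0.0492]
eef_rot: [-180.0, 0.1, -90.2]
contact_force: [-0.9, 2.2, 2.9]
gripper_width: 0.0157
gripper_force: 60.0
```

```bash
python3 - <<'E'
from plan import *
s=r.get_state(); p,Q=pose(s); print(s['time_s'],p,s['eef_rot'],s['contact_force'],s['moment'],s['gripper_width'],s['gripper_force'],s['joints'])
E
```

```text
9.8 [0.4864 0.0009 0.0492] [-179.9572    0.0577  -90.2277] [-0.8762  2.2155  2.8888] [ 0.5283  0.2257 -0.0096] 0.01572897625640216 59.999805092811584 [ 23.3065  14.9761 -36.0871  -0.057  -38.8745 -23.4899]
```

```bash
python3 - <<'E'
from plan import *
p,Q=pose()
plan([(p+[-.004,0,.06],Q),((.40,-.14,.115),down(-55)),((.3927,-.1817,.099),down(-12.7))],p,Q,dmax=.045,amax=8)
E
```

```text
[[0,0.004,-0.06,0,0,0],[0,0.004,-0.06,0,0,0],[0.056,0.033,-0.002,0,0,-0.117],[0.053,0.039,-0.003,0,0,-0.118],[0.046,0.046,-0.002,-0.001,0,-0.117]]
[[0.041,0.05,-0.003,0,0.001,-0.118],[0.035,0.056,-0.002,0,0,-0.117],[0.01,0.01,0.005,0,0,-0.118],[0.009,0.011,0.006,0,0,-0.117],[0.007,0.012,0.005,0,0,-0.118]]
[[0.005,0.013,0.005,0,0,-0.117],[0.004,0.013,0.006,0,0,-0.118],[0.003,0.014,0.005,0,0,-0.117]]
13 rows; end [ 0.3929 -0.1816  0.0991] [179.9877  -0.0137 -12.7077]
```

Request:
{"name": "carry_out", "arguments": {"targets": [[0, 0.004, -0.06, 0, 0, 0], [0, 0.004, -0.06, 0, 0, 0], [0.056, 0.033, -0.002, 0, 0, -0.117], [0.053, 0.039, -0.003, 0, 0, -0.118], [0.046, 0.046, -0.002, -0.001, 0, -0.117]]}}

```text
time_s: 10.42
tcp_pos: [0.4314, -0.0844, 0.1121]
eef_rot: [179.9, 0.1, -68.9]
contact_force: [0.0, -1.1, -1.1]
gripper_width: 0.0157
gripper_force: 60.0
```

Request:
{"name": "carry_out", "arguments": {"targets": [[0.041, 0.05, -0.003, 0, 0.001, -0.118], [0.035, 0.056, -0.002, 0, 0, -0.117], [0.01, 0.01, 0.005, 0, 0, -0.118], [0.009, 0.011, 0.006, 0, 0, -0.117], [0.007, 0.012, 0.005, 0, 0, -0.118]]}}

```text
time_s: 11.05
tcp_pos: [0.3956, -0.1615, 0.1064]
eef_rot: [179.9, 0.1, -33.6]
contact_force: [-0.3, 0.1, -2.0]
gripper_width: 0.0155
gripper_force: 60.0
```

Request:
{"name": "carry_out", "arguments": {"targets": [[0.005, 0.013, 0.005, 0, 0, -0.117], [0.004, 0.013, 0.006, 0, 0, -0.118], [0.003, 0.014, 0.005, 0, 0, -0.117], [0, 0, 0, 0, 0, 0], [0, 0, 0, 0, 0, 0]]}}

```text
time_s: 11.68
tcp_pos: [0.3923, -0.1817, 0.0986]
eef_rot: [179.9, 0.1, -12.9]
contact_force: [0.6, 0.2, -1.7]
gripper_width: 0.0154
gripper_force: 60.0
```

```bash
python3 - <<'E'
from plan import *
s=r.get_state(); p,Q=pose(s); print(s['time_s'],p,s['eef_rot'],s['contact_force'],s['moment'],s['gripper_width'],s['gripper_force'],s['joints'])
c=cam('wrist'); im=r.capture('wrist'); np.savez('w4.npz',im=im,K=c[0],d=c[1],e=c[2],A=c[3])
sd=r.capture('side')
b=cv2.resize(im,(400,300)); a=cv2.resize(sd[150:300,200:400],(400,300),interpolation=cv2.INTER_CUBIC)
b2=cv2.resize(im[0:150,150:350],(400,300),interpolation=cv2.INTER_CUBIC)
a2=cv2.resize(r.capture('top')[140:230,250:370],(400,300),interpolation=cv2.INTER_CUBIC)
cv2.imwrite('pics/d1.png',np.vstack([np.hstack([b,a]),np.hstack([b2,a2])])[:,:,::-1])
E
```

```text
11.675 [ 0.3923 -0.1817  0.0986] [179.9383   0.066  -12.8796] [ 0.6371  0.1859 -1.6843] [ 0.014   0.1305 -0.0238] 0.015391819743623204 59.997716546058655 [  1.5301   5.8077 -39.3642   0.0613 -44.9073  75.5468]
```

View pics/d1.png

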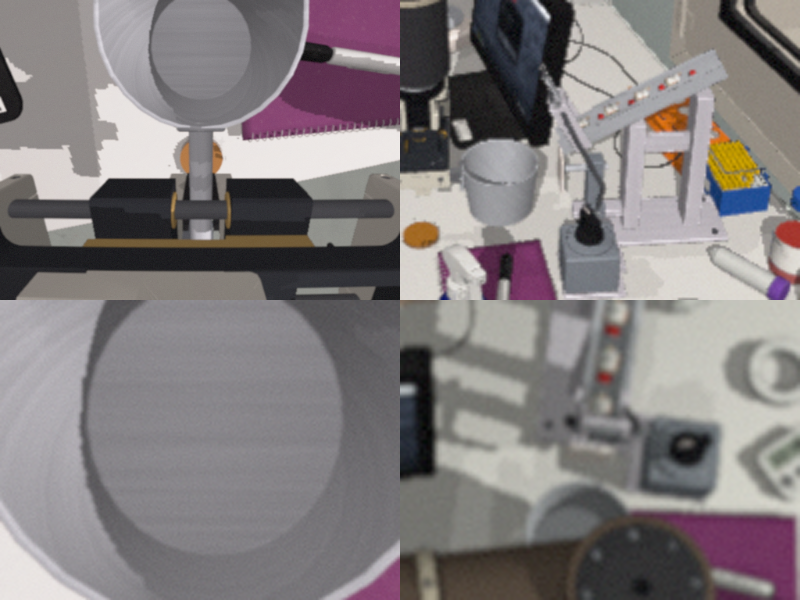

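The cup is held level in front of the paddle, in line with the chute. Next I'll feel for the paddle.

Request:
{"name": "carry_out", "arguments": {"targets": [[0.016, 0, 0, 0, 0, 0], [0.012, 0, 0, 0, 0, 0], [0.006, 0, 0, 0, 0, 0]]}}

```text
time_s: 12.2
tcp_pos: [0.4096, -0.1856, 0.0985]
eef_rot: [179.9, 0.1, -12.7]
contact_force: [0.8, -0.7, -2.3]
gripper_width: 0.0154
gripper_force: 60.0
```

Request:
{"name": "carry_out", "arguments": {"targets": [[0.006, 0, 0, 0, 0, 0], [0, 0, 0, 0, 0, 0]]}}

```text
time_s: 12.45
tcp_pos: [0.4121, -0.1863, 0.0985]
eef_rot: [179.9, 0.1, -12.7]
contact_force: [0.7, 0.1, -2.1]
gripper_width: 0.0155
gripper_force: 60.0
```

Request:
{"name": "carry_out", "arguments": {"targets": [[0.006, 0, 0, 0, 0, 0], [0, 0, 0, 0, 0, 0]]}}

```text
time_s: 12.7
tcp_pos: [0.4151, -0.1869, 0.0986]
eef_rot: [179.9, 0.0, -12.7]
contact_force: [-0.5, 0.4, -1.2]
gripper_width: 0.0152
gripper_force: 60.0
```

Request:
{"name": "carry_out", "arguments": {"targets": [[0.006, 0, 0, 0, 0, 0], [0, 0, 0, 0, 0, 0]]}}

```text
time_s: 12.95
tcp_pos: [0.4181, -0.1876, 0.0986]
eef_rot: [179.9, 0.0, -12.7]
contact_force: [-1.1, 0.4, -1.3]
gripper_width: 0.0157
gripper_force: 60.0
```

Request:
{"name": "carry_out", "arguments": {"targets": [[0.006, 0, 0, 0, 0, 0], [0, 0, 0, 0, 0, 0]]}}

```text
time_s: 13.2
tcp_pos: [0.421, -0.1882, 0.0986]
eef_rot: [179.9, 0.1, -12.7]
contact_force: [0.6, 1.1, -1.3]
gripper_width: 0.0155
gripper_force: 60.0
```

Request:
{"name": "carry_out", "arguments": {"targets": [[0.006, 0, 0, 0, 0, 0], [0, 0, 0, 0, 0, 0]]}}

```text
time_s: 13.45
tcp_pos: [0.4227, -0.1888, 0.0982]
eef_rot: [179.9, 0.2, -12.7]
contact_force: [-3.2, 0.6, -0.9]
gripper_width: 0.0158
gripper_force: 60.0
```

Request:
{"name": "carry_out", "arguments": {"targets": [[0.006, 0, 0, 0, 0, 0], [0, 0, 0, 0, 0, 0]]}}

```text
time_s: 13.7
tcp_pos: [0.426, -0.1895, 0.0983]
eef_rot: [179.9, 0.1, -12.7]
contact_force: [-4.9, 1.2, -1.1]
gripper_width: 0.0158
gripper_force: 60.0
```

Request:
{"name": "carry_out", "arguments": {"targets": [[0.006, 0, 0, 0, 0, 0], [0, 0, 0, 0, 0, 0]]}}

```text
time_s: 13.95
tcp_pos: [0.4287, -0.1901, 0.0982]
eef_rot: [179.9, 0.2, -12.7]
contact_force: [-5.0, 1.5, -1.1]
gripper_width: 0.0156
gripper_force: 60.0
```

Request:
{"name": "carry_out", "arguments": {"targets": [[0.006, 0, 0, 0, 0, 0], [0, 0, 0, 0, 0, 0]]}}

```text
time_s: 14.2
tcp_pos: [0.4313, -0.1908, 0.0981]
eef_rot: [179.9, 0.2, -12.7]
contact_force: [-5.4, 2.0, -0.7]
gripper_width: 0.0155
gripper_force: 60.0
```

Request:
{"name": "carry_out", "arguments": {"targets": [[0.006, 0, 0, 0, 0, 0], [0, 0, 0, 0, 0, 0]]}}

```text
time_s: 14.45
tcp_pos: [0.4339, -0.1914, 0.0979]
eef_rot: [179.9, 0.2, -12.8]
contact_force: [-7.6, 1.3, -0.9]
gripper_width: 0.0157
gripper_force: 60.0
```

Request:
{"name": "carry_out", "arguments": {"targets": [[0.006, 0, 0, 0, 0, 0], [0, 0, 0, 0, 0, 0]]}}

```text
time_s: 14.7
tcp_pos: [0.4364, -0.192, 0.0978]
eef_rot: [179.9, 0.3, -12.8]
contact_force: [-8.1, 2.9, -1.1]
gripper_width: 0.0154
gripper_force: 60.0
```

Request:
{"name": "carry_out", "arguments": {"targets": [[0.006, 0, 0, 0, 0, 0], [0, 0, 0, 0, 0, 0]]}}

```text
time_s: 14.95
tcp_pos: [0.4392, -0.1926, 0.0978]
eef_rot: [179.9, 0.3, -12.8]
contact_force: [-7.7, 2.8, -1.7]
gripper_width: 0.0155
gripper_force: 60.0
```

Request:
{"name": "carry_out", "arguments": {"targets": [[0.004, 0, 0, 0, 0, 0], [0, 0, 0, 0, 0, 0], [0, 0, 0, 0, 0, 0]]}}

```text
time_s: 15.32
tcp_pos: [0.4406, -0.193, 0.0977]
eef_rot: [179.9, 0.3, -12.8]
contact_force: [-8.8, 2.2, -0.7]
gripper_width: 0.0158
gripper_force: 60.0
```

Request:
{"name": "carry_out", "arguments": {"targets": [[0.006, 0, 0, 0, 0, 0], [0, 0, 0, 0, 0, 0], [0, 0, 0, 0, 0, 0]]}}

```text
time_s: 15.7
tcp_pos: [0.4426, -0.1935, 0.0971]
eef_rot: [179.9, 0.4, -12.8]
contact_force: [-10.2, 2.9, -2.3]
gripper_width: 0.0156
gripper_force: 60.0
```

Request:
{"name": "carry_out", "arguments": {"targets": [[0.003, 0, 0, 0, 0, 0], [0, 0, 0, 0, 0, 0], [0, 0, 0, 0, 0, 0], [0, 0, 0, 0, 0, 0]]}}

```text
time_s: 16.2
tcp_pos: [0.4437, -0.1939, 0.0971]
eef_rot: [179.9, 0.5, -12.8]
contact_force: [-10.7, 2.0, -2.8]
gripper_width: 0.0157
gripper_force: 60.0
```

Request:
{"name": "carry_out", "arguments": {"targets": [[0.003, 0, 0, 0, 0, 0], [0, 0, 0, 0, 0, 0], [0, 0, 0, 0, 0, 0], [0, 0, 0, 0, 0, 0], [0, 0, 0, 0, 0, 0]]}}

```text
time_s: 16.82
tcp_pos: [0.445, -0.1942, 0.097]
eef_rot: [179.9, 0.5, -12.8]
contact_force: [-11.2, 2.1, -3.0]
gripper_width: 0.0153
gripper_force: 60.0
```

Request:
{"name": "carry_out", "arguments": {"targets": [[0, 0, 0, 0, 0, 0], [0, 0, 0, 0, 0, 0], [0, 0, 0, 0, 0, 0], [0, 0, 0, 0, 0, 0], [0, 0, 0, 0, 0, 0]]}}

```text
time_s: 17.45
tcp_pos: [0.445, -0.1942, 0.097]
eef_rot: [179.9, 0.5, -12.8]
contact_force: [-11.3, 2.7, -1.7]
gripper_width: 0.0155
gripper_force: 60.0
```

Request:
{"name": "carry_out", "arguments": {"targets": [[0, 0, 0, 0, 0, 0], [0, 0, 0, 0, 0, 0], [0, 0, 0, 0, 0, 0], [0, 0, 0, 0, 0, 0], [0, 0, 0, 0, 0, 0]]}}

```text
time_s: 18.08
tcp_pos: [0.445, -0.1942, 0.097]
eef_rot: [179.9, 0.5, -12.8]
contact_force: [-11.4, 3.7, -2.1]
gripper_width: 0.0157
gripper_force: 60.0
```

Request:
{"name": "carry_out", "arguments": {"targets": [[0, 0, 0, 0, 0, 0], [0, 0, 0, 0, 0, 0], [0, 0, 0, 0, 0, 0], [0, 0, 0, 0, 0, 0], [0, 0, 0, 0, 0, 0]]}}

```text
time_s: 18.7
tcp_pos: [0.445, -0.1942, 0.097]
eef_rot: [179.9, 0.5, -12.8]
contact_force: [-12.2, 3.4, -2.2]
gripper_width: 0.0158
gripper_force: 60.0
```

```bash
python3 - <<'E'
from plan import *
s=r.get_state(); print(s['time_s'],s['contact_force'],s['moment'])
c=cam('wrist'); im=r.capture('wrist'); np.savez('w5.npz',im=im,K=c[0],d=c[1],e=c[2],A=c[3])
for n in('side','w5'):
    a=r.capture('side')[150:240,250:370].astype(int) if n=='side' else im.astype(int)
    m=((a[:,:,0]>120)&(a[:,:,1]<70)&(a[:,:,2]<80)).astype(np.uint8)
    k,_,st,ce=cv2.connectedComponentsWithStats(m); print(n,[(ce[i].round(),st[i,4]) for i in range(1,k) if st[i,4]>4])
E
```

```text
18.7 [-12.2397   3.4445  -2.2108] [1.0817 3.9421 0.1283]
side [(array([89., 60.]), np.int32(6)), (array([88., 82.]), np.int32(8))]
w5 [(array([254.,  49.]), np.int32(312)), (array([250., 117.]), np.int32(182))]
```

```bash
python3 - <<'E'
from plan import *
im=np.load('w5.npz')['im']; sd=r.capture('side'); tp=r.capture('top')
b=cv2.resize(im[0:180,130:370],(400,300),interpolation=cv2.INTER_CUBIC); a=cv2.resize(sd[150:300,200:400],(400,300),interpolation=cv2.INTER_CUBIC)
b2=cv2.resize(sd[165:240,270:370],(400,300),interpolation=cv2.INTER_CUBIC)
a2=cv2.resize(tp[100:220,265:375],(400,300),interpolation=cv2.INTER_CUBIC)
cv2.imwrite('pics/d2.png',np.vstack([np.hstack([b,a]),np.hstack([b2,a2])])[:,:,::-1])
E
```

```text
(no output)
```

View pics/d2.png

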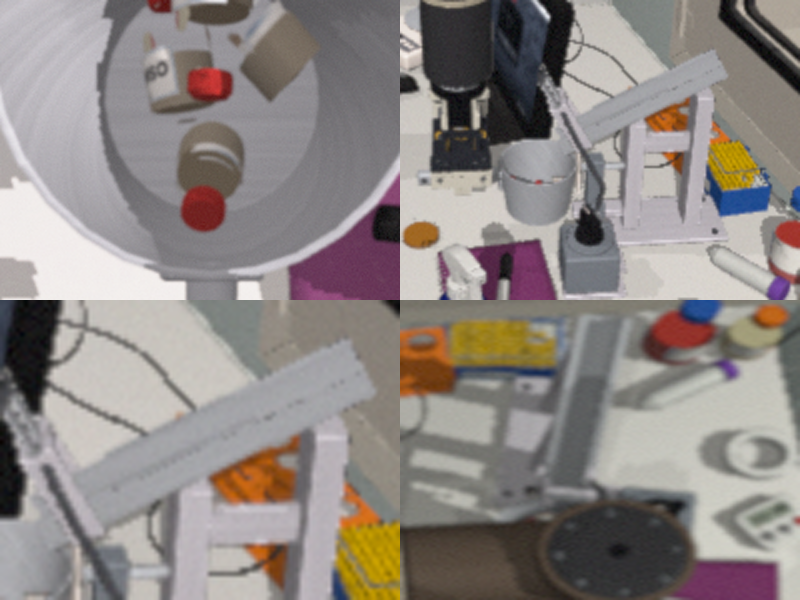

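All four vials are in the cup: the wrist crop shows four bodies inside the rim, and the chute is empty in both the side and top views. Next I'll back off, lift, and look at the pan beside the held cup.

```bash
cat > pv.py <<'E'
from plan import *
from scipy.optimize import fsolve
p,Q=pose(); K,d,e,A=cam('wrist')
off=Q.inv().apply(e-p); At=Q.inv().as_matrix()@A
pan=np.array([.527,.390,.056])
def px(t,q): return proj('',pan,(K,d,t+q.apply(off),q.as_matrix()@At))[0]
if __name__=='__main__':
    print(off)
    for z in(.38,):
      for yaw in(0,20,36,60):
        for uv in((60,150),(450,150)):
            q=down(yaw); s=fsolve(lambda t:px(np.array([t[0],t[1],z]),q)-uv,[.45,.3]); print(yaw,uv,s,np.hypot(*s),np.degrees(np.arctan2(s[1],s[0])))
    ex=Q.apply([1,0,0]); a=p-.065*ex
    plan([(p-.01*ex,Q),(a,Q),(a+[0.02,.03,.08],Q),((.42,.0,.38),down(0))],p,Q,dmax=.035,amax=7)
E
python3 pv.py
```

```text
[ 0.0795  0.0002 -0.1502]
0 (60, 150) [0.5219 0.0416] 0.523555783061732 4.5603569727775355
0 (450, 150) [0.5218 0.7325] 0.8992928664658083 54.5368987444841
20 (60, 150) [0.6414 0.0609] 0.6442404921160101 5.423554628773016
20 (450, 150) [0.4049 0.71  ] 0.8173718235767017 60.30296002879361
36 (60, 150) [0.7276 0.1052] 0.7352008016418625 8.223709719346433
36 (450, 150) [0.3215 0.664 ] 0.7376965996625716 64.16644104145865
60 (60, 150) [0.8261 0.2114] 0.8527657989589191 14.352925526590194
60 (450, 150) [0.2278 0.5567] 0.6014886412497671 67.74593823606143
[[-0.02,0,0,0,0,0],[-0.055,0,0,0,0,0],[-0.055,0,0,0,0,0],[0.008,-0.022,-0.053,0,0,0],[0.008,-0.023,-0.054,0,0,0]]
[[0.008,-0.022,-0.053,0,0,0],[-0.004,-0.037,-0.051,0,0.001,-0.027],[-0.003,-0.038,-0.05,0,0.001,-0.026],[-0.002,-0.038,-0.051,0,0.001,-0.027],[-0.001,-0.037,-0.051,0,0.001,-0.027]]
[[0,-0.038,-0.05,0,0.001,-0.026],[0.001,-0.038,-0.051,0,0.001,-0.027],[0.003,-0.037,-0.051,0,0.001,-0.026],[0.003,-0.038,-0.05,0.001,0.001,-0.027]]
14 rows; end [0.4198 0.     0.3798] [-179.9706    0.0138   -0.008 ]
```

Request:
{"name": "carry_out", "arguments": {"targets": [[-0.02, 0, 0, 0, 0, 0], [-0.055, 0, 0, 0, 0, 0], [-0.055, 0, 0, 0, 0, 0], [0.008, -0.022, -0.053, 0, 0, 0], [0.008, -0.023, -0.054, 0, 0, 0]]}}

```text
time_s: 19.52
tcp_pos: [0.3995, -0.1599, 0.1532]
eef_rot: [179.9, -0.1, -12.7]
contact_force: [2.1, -0.7, -3.2]
gripper_width: 0.0155
gripper_force: 60.0
```

Request:
{"name": "carry_out", "arguments": {"targets": [[0.008, -0.022, -0.053, 0, 0, 0], [-0.004, -0.037, -0.051, 0, 0.001, -0.027], [-0.003, -0.038, -0.05, 0, 0.001, -0.026], [-0.002, -0.038, -0.051, 0, 0.001, -0.027], [-0.001, -0.037, -0.051, 0, 0.001, -0.027]]}}

```text
time_s: 20.15
tcp_pos: [0.4143, -0.0745, 0.2814]
eef_rot: [180.0, -0.3, -6.2]
contact_force: [1.0, -0.1, -2.1]
gripper_width: 0.0155
gripper_force: 60.0
```

Request:
{"name": "carry_out", "arguments": {"targets": [[0, -0.038, -0.05, 0, 0.001, -0.026], [0.001, -0.038, -0.051, 0, 0.001, -0.027], [0.003, -0.037, -0.051, 0, 0.001, -0.026], [0.003, -0.038, -0.05, 0.001, 0.001, -0.027]]}}

```text
time_s: 20.65
tcp_pos: [0.4223, 0.0009, 0.3823]
eef_rot: [-180.0, -0.6, 0.1]
contact_force: [0.7, 0.0, -2.3]
gripper_width: 0.0154
gripper_force: 60.0
```

Request:
{"name": "carry_out", "arguments": {"targets": [[0.053, -0.03, -0.013, 0, 0, 0], [0.053, -0.03, -0.013, 0, 0, 0], [0.053, -0.03, -0.013, 0, 0, 0], [0, 0, 0, 0, 0, 0], [0, 0, 0, 0, 0, 0]]}}

```text
time_s: 21.28
tcp_pos: [0.501, 0.0452, 0.4008]
eef_rot: [180.0, -0.4, 0.1]
contact_force: [-0.4, -0.3, -2.2]
gripper_width: 0.0153
gripper_force: 60.0
```

```bash
cat > pan.py <<'E'
from plan import *
s=r.get_state(); p,Q=pose(s); print(s['time_s'],p,s['eef_rot'],s['contact_force'],s['moment'],s['joints'])
c=cam('wrist'); im=r.capture('wrist'); np.savez('w6.npz',im=im,K=c[0],d=c[1],e=c[2],A=c[3])
pp=proj('',[.527,.390,.056],c)[0]; print('pan px pred',pp)
x0,y0=max(int(pp[0])-60,0),max(int(pp[1])-60,0); w=im[y0:y0+120,x0:x0+120]
g=cv2.GaussianBlur(cv2.cvtColor(w,cv2.COLOR_RGB2GRAY),(3,3),0)
step=6
print(x0,y0)
for row in g[::step]: print(' '.join(f'{v:3d}' for v in row[::step]))
E
python3 pan.py
```

```text
21.275 [0.501  0.0452 0.4008] [179.9647  -0.4247   0.0638] [-0.4308 -0.2847 -2.2265] [-0.101   0.3889 -0.0267] [ 27.7452  -0.0518  -3.8074   0.2291 -85.8848  62.3028]
pan px pred [ 67.4893 137.904 ]
7 77
164  62  42  55  54  51  45  49  48  50  50  45  46  52  54  53  55  57  60  63
215 215 213 167  80  29  49  54  54  53  55  56  56  54  57  54  47  46  52  55
216 215 215 216 208 175 144  73  32  48  58  56  57  57  61  59  54  51  53  54
215 215 216 183 159 159 159 148 143 147 143  56  50  58  55  54  55  59  59  60
216 216 200 160 159 156 142 151 173 181 217 236 233 183  69  39  45  47  52  53
216 165 159 160 159 154 181 197 198 197 197 187 226 237 243 236 162  78  86  89
216 193 158 163 197 189 198 197 196 198 202 199 198 216 237 246 208 199 206 210
216 217 168 155 196 196 196 200 201 200 199 198 199 197 218 238 241 194 206 207
217 216 204 209 193 197 199 198 199 198 202 200 200 201 197 236 246 215 194 207
217 217 217 170 191 197 199 197 199 199 202 203 201 200 201 214 243 244 197 206
216 215 217 214 174 195 197 197 200 203 202 202 204 203 202 199 243 246 222 198
216 215 217 217 200 193 198 199 200 201 204 204 203 203 202 200 245 246 245 199
211 216 217 217 217 179 197 198 201 200 201 205 203 204 205 213 246 246 247 229
189 217 217 218 218 218 188 195 196 200 198 203 205 207 205 242 246 246 246 246
162 216 217 218 218 219 206 221 193 198 200 203 205 208 228 246 246 246 233 192
173 180 218 218 219 218 219 191 243 223 207 208 219 241 246 246 222 141 137 209
175 178 219 219 219 219 220 219 228 245 245 246 246 245 202 112 151 186 242 197
171 183 219 219 220 220 220 221 193 244 245 244 178  85  31  32 130 182 136 200
174 170 219 219 220 220 220 221 222 192 160  62  30  32  33  40 121 219 244 229
173 178 218 220 221 221 222 222 222 222 193  74  30  49 142 237 241 226 224 225
```

```bash
python3 - <<'E'
from plan import *
from scipy.optimize import least_squares
w=np.load('w6.npz'); im=w['im']; c=(w['K'],w['d'],w['e'],w['A'])
g=cv2.GaussianBlur(cv2.cvtColor(im,cv2.COLOR_RGB2GRAY),(3,3),0)
m=((g>187)&(g<211)).astype(np.uint8); m=cv2.morphologyEx(m,cv2.MORPH_OPEN,np.ones((5,5),np.uint8))
k,l,st,_=cv2.connectedComponentsWithStats(m); i=l[138,62]; print(st[i])
cn=max(cv2.findContours((l==i).astype(np.uint8),cv2.RETR_EXTERNAL,cv2.CHAIN_APPROX_NONE)[0],key=cv2.contourArea)[:,0].astype(float)
P=np.array([back('',u,.056,c)[:2] for u in cn])
q=least_squares(lambda t:np.hypot(*(P-t[:2]).T)-t[2],[.527,.39,.06],loss='soft_l1',f_scale=.002)
print('pan',q.x,'resid',np.abs(q.fun).mean(),np.abs(q.fun).max())
# cup rim & bottom inside cup: where relative to the tool?
pc=q.x[:2]; p,Q=pose()
yaw=36; u=np.array([np.cos(np.radians(yaw)),np.sin(np.radians(yaw))])
G=pc-.110*u; print('G',G)
zt=.056+.060-.011
plan([((*G,.36),down(yaw)),((*G,zt+.05),down(yaw)),((*G,zt+.004),down(yaw))],p,Q,dmax=.042,amax=7)
E
```

```text
[  30  105   69   63 3337]
pan [0.5306 0.3946 0.0587] resid 0.002145795027039143 0.008892158553029716
G [0.4416 0.3299]
[[-0.017,-0.081,0.012,0,-0.001,-0.086],[-0.009,-0.083,0.011,0.001,-0.001,-0.085],[-0.002,-0.083,0.012,0,-0.001,-0.086],[0.005,-0.083,0.011,0.001,-0.001,-0.085],[0.013,-0.082,0.012,0,-0.001,-0.086]]
[[0.02,-0.081,0.012,0,-0.001,-0.085],[0.027,-0.079,0.011,0.001,-0.001,-0.086],[0,0,0.082,0,0,0],[0,0,0.082,0,0,0],[0,0,0.082,0,0,0]]
[[0,0,0.082,0,0,0],[0,0,0.082,0,0,0],[0,0,0.046,0,0,0],[0,0,0.046,0,0,0]]
14 rows; end [0.4414 0.3301 0.1092] [-179.9823    0.0065   35.9989]
```

Request:
{"name": "carry_out", "arguments": {"targets": [[-0.017, -0.081, 0.012, 0, -0.001, -0.086], [-0.009, -0.083, 0.011, 0.001, -0.001, -0.085], [-0.002, -0.083, 0.012, 0, -0.001, -0.086], [0.005, -0.083, 0.011, 0.001, -0.001, -0.085], [0.013, -0.082, 0.012, 0, -0.001, -0.086]]}}

```text
time_s: 21.95
tcp_pos: [0.458, 0.2492, 0.3722]
eef_rot: [-180.0, -0.2, 25.9]
contact_force: [-0.8, 0.9, -2.1]
gripper_width: 0.0155
gripper_force: 60.0
```

Request:
{"name": "carry_out", "arguments": {"targets": [[0.02, -0.081, 0.012, 0, -0.001, -0.085], [0.027, -0.079, 0.011, 0.001, -0.001, -0.086], [0, 0, 0, 0, 0, 0], [0, 0, 0.06, 0, 0, 0], [0, 0, 0.082, 0, 0, 0]]}}

```text
time_s: 22.58
tcp_pos: [0.4419, 0.33, 0.29]
eef_rot: [-179.9, -0.2, 36.0]
contact_force: [-0.6, 0.8, -4.1]
gripper_width: 0.0155
gripper_force: 60.0
```

Request:
{"name": "carry_out", "arguments": {"targets": [[0, 0, 0.082, 0, 0, 0], [0, 0, 0.082, 0, 0, 0], [0, 0, 0.06, 0, 0, 0], [0, 0, 0.044, 0, 0, 0], [0, 0, 0, 0, 0, 0]]}}

```text
time_s: 23.2
tcp_pos: [0.4409, 0.3286, 0.1542]
eef_rot: [180.0, 0.2, 35.9]
contact_force: [0.4, -0.7, -2.0]
gripper_width: 0.0155
gripper_force: 60.0
```

```bash
cat > chk.py <<'E'
from plan import *
s=r.get_state(); p,Q=pose(s); print(s['time_s'],p,s['eef_rot'],s['contact_force'],s['moment'],s['joints'])
im=r.capture('wrist'); c=cam('wrist')
# predicted rim from tool: cup centre 110 ahead of grasp, rim 20mm above
G=p-Q.apply([0,0,.011]); C=G+Q.apply([.11,0,-.02])
print('cup centre',C, 'to pan',C[:2]-[.5306,.3946])
E
python3 chk.py
```

```text
23.2 [0.4409 0.3286 0.1542] [179.9767   0.1746  35.9427] [ 0.4464 -0.7044 -2.0407] [-0.2667  0.091   0.057 ] [ 57.0827  12.8144 -21.4466  -0.0498 -55.9103  68.8879]
cup centre [0.53   0.3932 0.1849] to pan [-0.0006 -0.0014]
```

Request:
{"name": "carry_out", "arguments": {"targets": [[0, 0, 0.04, 0, 0, 0], [0, 0, 0.03, 0, 0, 0], [0, 0, 0.016, 0, 0, 0], [0, 0, 0, 0, 0, 0]]}}

```text
time_s: 23.75
tcp_pos: [0.4413, 0.33, 0.112]
eef_rot: [-180.0, 0.1, 36.0]
contact_force: [0.3, -0.7, -2.0]
gripper_width: 0.0156
gripper_force: 60.0
```

Request:
{"name": "carry_out", "arguments": {"targets": [[0, 0, 0.004, 0, 0, 0], [0, 0, 0, 0, 0, 0]]}}

```text
time_s: 24.0
tcp_pos: [0.4415, 0.3303, 0.1104]
eef_rot: [-180.0, 0.0, 36.0]
contact_force: [-0.0, 0.1, -3.3]
gripper_width: 0.0156
gripper_force: 60.0
```

Request:
{"name": "carry_out", "arguments": {"targets": [[0, 0, 0.004, 0, 0, 0], [0, 0, 0, 0, 0, 0]]}}

```text
time_s: 24.25
tcp_pos: [0.4413, 0.33, 0.1081]
eef_rot: [-180.0, 0.0, 36.0]
contact_force: [-0.4, -0.2, -2.6]
gripper_width: 0.0154
gripper_force: 60.0
```

Request:
{"name": "carry_out", "arguments": {"targets": [[0, 0, 0.003, 0, 0, 0], [0, 0, 0, 0, 0, 0]]}}

```text
time_s: 24.5
tcp_pos: [0.4412, 0.33, 0.1065]
eef_rot: [-180.0, 0.1, 36.0]
contact_force: [-0.2, -0.1, -3.2]
gripper_width: 0.0153
gripper_force: 60.0
```

Request:
{"name": "carry_out", "arguments": {"targets": [[0, 0, 0.002, 0, 0, 0], [0, 0, 0, 0, 0, 0]]}}

```text
time_s: 24.75
tcp_pos: [0.4414, 0.3302, 0.1057]
eef_rot: [-180.0, 0.0, 36.0]
contact_force: [-0.6, -0.2, -1.3]
gripper_width: 0.0157
gripper_force: 60.0
```

Request:
{"name": "carry_out", "arguments": {"targets": [[0, 0, 0.002, 0, 0, 0], [0, 0, 0, 0, 0, 0]]}}

```text
time_s: 25.0
tcp_pos: [0.4413, 0.3301, 0.1053]
eef_rot: [-180.0, 0.0, 36.0]
contact_force: [-2.6, -1.6, 5.0]
gripper_width: 0.0158
gripper_force: 60.0
```

Request:
{"name": "carry_out", "arguments": {"targets": [[0, 0, 0, 0, 0, 0], [0, 0, 0, 0, 0, 0], [0, 0, 0, 0, 0, 0]], "hand": 0.5}}

```text
time_s: 25.38
tcp_pos: [0.4414, 0.3302, 0.1046]
eef_rot: [-180.0, 0.0, 36.0]
contact_force: [-0.5, -0.1, 0.4]
gripper_width: 0.0398
gripper_force: 0.0
```

Request:
{"name": "carry_out", "arguments": {"targets": [[0, 0, -0.03, 0, 0, 0], [0, 0, -0.06, 0, 0, 0], [0, 0, -0.08, 0, 0, 0], [0, 0, -0.08, 0, 0, 0], [0, 0, -0.08, 0, 0, 0]]}}

```text
time_s: 26.0
tcp_pos: [0.4415, 0.33, 0.2723]
eef_rot: [-180.0, -0.0, 36.0]
contact_force: [1.1, 0.7, 0.4]
gripper_width: 0.0437
gripper_force: 0.0
```

Request:
{"name": "carry_out", "arguments": {"targets": [[-0.03, 0, -0.04, 0, 0, 0], [0, 0, 0, 0, 0, 0], [0, 0, 0, 0, 0, 0]]}}

```text
time_s: 26.38
tcp_pos: [0.4292, 0.3212, 0.2896]
eef_rot: [-180.0, 0.0, 36.0]
contact_force: [0.1, -0.5, -1.2]
gripper_width: 0.0441
gripper_force: 0.0
```

```bash
python3 - <<'E'
from plan import *
s=r.get_state(); p,Q=pose(s); print(s['time_s'],p,s['contact_force'],s['gripper_width'])
im=r.capture('wrist'); c=cam('wrist'); np.savez('w7.npz',im=im)
# predicted rim/pan circles in image; sample gray just inside/outside
t=np.linspace(0,2*np.pi,24,endpoint=False); g=cv2.cvtColor(im,cv2.COLOR_RGB2GRAY)
def samp(C,z,rad):
    u=proj('',np.c_[C[0]+rad*np.cos(t),C[1]+rad*np.sin(t),0*t+z],c)
    return [int(g[int(round(y)),int(round(x))]) if 0<=x<511 and 0<=y<383 else -1 for x,y in u]
for rad in(.045,.05,.0535,.057,.061,.065): print(rad,samp((.5306,.3940),.136,rad))
a=im.astype(int); m=((a[:,:,0]>130)&(a[:,:,1]<75)&(a[:,:,2]<85)).astype(np.uint8)
k,_,st,ce=cv2.connectedComponentsWithStats(m); print('red',[(ce[i].round(),st[i,4]) for i in range(1,k) if st[i,4]>8])
print('cup ctr px',proj('',[.5306,.394,.07],c))
E
```

```text
26.375 [0.4292 0.3212 0.2896] [ 0.1494 -0.4611 -1.2484] 0.04412555831009074
0.045 [159, 176, 184, 196, 199, 188, 192, 179, 173, 165, 123, 122, 134, 140, 140, 139, 132, 120, 121, 114, 113, 113, 112, 141]
0.05 [215, 223, 224, 226, 228, 213, 193, 183, 174, 160, 148, 128, 135, 139, 140, 135, 128, 125, 120, 113, 119, 131, 164, 212]
0.0535 [25, 180, -1, -1, 164, 174, 217, 217, 220, 220, 186, 164, 154, 142, 148, 148, 145, 173, 222, 216, 230, 247, 248, 148]
0.057 [33, -1, -1, -1, 163, 163, 205, 179, 180, 225, 251, 222, 224, 236, 227, 229, 247, 249, 252, 250, 242, 251, 250, 31]
0.061 [56, -1, -1, -1, -1, 215, 181, 181, 180, 181, 253, 221, 221, 253, 181, 252, 253, 251, 250, 230, 226, 245, 242, 42]
0.065 [54, -1, -1, -1, -1, 180, 178, 178, 182, 181, 241, 251, 221, 253, 181, 253, 253, 250, 227, 227, 226, 226, 184, 49]
red [(array([267.,  36.]), np.int32(33)), (array([237.,  42.]), np.int32(37)), (array([253.,  65.]), np.int32(105)), (array([232.,  83.]), np.int32(29))]
cup ctr px [[257.3692  67.1048]]
```

```bash
python3 -c "
from plant import r
print(r.close_job())"
```

```text
the job is handed in; nothing more can be done
None
```

The job is handed in at about 26 s: knob set to its long index line (to within a few degrees), all four vials in the dipper, and the dipper standing released on the pan, about 3–4 mm off centre by the last wrist image. I did not re-measure the knob after the dispensing.

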